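# Open the latched test case on the charger bench

## Task

The larger of the two grey steel test cases holds a finished power adapter. Flip the toggle latch on its front fully open, then lift its lid by the bar until it stands upright by itself, and let go. Leave the smaller case latched.

Things in the scene. Friction and masses are not known exactly. Their poses are not given: they have to be found in the camera images.
- big_case: Larger grey steel case, fixed: 110 mm deep (its x), 190 wide (y), lid top 84 above the bench. Origin: centre of its underside; x runs from its front (latch and bar, robot's side) to its back, z up. Lid hinge: line along y at x +55, z 70 mm. Latch pivot: line along y at x -73, z 52 mm, lever centred at y -50. Behind the upright lever the space over the lid is free.
- big_lever (a point): On the larger case's latch lever, 80 mm from its pivot, mid grip (black, 12 mm thick, 26 wide, tip 22 further). z: along the lever to its tip. Latched it stands upright, tip 154 mm above the bench. It opens by swinging towards the robot (case -x): a spring resists (5 N at 60 mm from the pivot) for 0.5 rad, then throws it to its stop 1.9 rad from upright.
- big_bar (a point): Middle of the larger case's lid bar: round steel, 10 mm thick, 70 long along y, arms at both ends. Lid shut: at x -80, y +40, z 114 mm of the case, 30 above the lid top, 25 in front of the lid. z: the lid's upward normal. Lid (about 0.3 kg) swings up and back to 1.75 rad, takes 2 to 6 N at the bar, stays where left (stiff hinge). The bar can turn in the grip.
- small_lever (a point): The same point on the latch lever of the smaller case (90 mm deep, 120 wide, 55 high without its lid, same kind of latch and bar) that stands on the other side of the bench. z: along the lever to its tip. It must stay latched, lever upright.

How it is judged (in metres and radians):
On the way:
1. the larger case's latch is fully open (lever more than 75 degrees from upright) while its lid is still shut (angle between big_lever's own z axis and vertical above 1.3 rad and angle between big_bar's own z axis and vertical below 0.15 rad), for 0.2 s.
At the end, for the whole second after the job is handed in: The larger case's lid stands open by itself, turned at least 69 degrees up from shut, its latch lever is open (at least 75 degrees from upright), and the smaller case's lever is still upright within 17 degrees (angle between big_bar's own z axis and vertical above 1.2 rad and angle between big_lever's own z axis and vertical above 1.3 rad and angle between small_lever's own z axis and vertical below 0.3 rad); the robot touches nothing.
It fails at once if the smaller case's latch is swung more than 17 degrees (angle between small_lever's own z axis and vertical above 0.3 rad).
It also fails if it takes over 56 s, if anything falls off the work surface, if the arm or the gripper's body presses on something with over 40 N, if the wrist force passes 120 N, or if a joint passes its speed limit or range.

## Robot

A 6-joint arm with a two-finger parallel gripper is mounted at the origin on the work surface. World frame = base frame: x ahead of the robot, y to its left, z up, the work surface at z = 0. Lengths are in mm, angles in rad, forces in N, time in s.
With the tool pointing down it reaches from about 350 to 875 mm from the base axis. Payload 15.5 kg.
Tool frame: the origin (TCP) lies at the very end of the fingers, on their centre line; the grasp point (between the pads) lies ctrl.pinch_z behind it (ctrl.pinch_z is the distance from the TCP to the grasp point, in mm); z points along the fingers, y is the line along which they close (so a half turn about z gives the same grasp; the last joint's range is limited). The gripper opens to 85 mm and grips with 20 to 120 N. Pads are 22 mm wide; open, the fingers measure 114 mm over their backs; the gripper's body (76 mm by 85 mm) begins 54 mm behind the grasp point. The pads swing forward as they close: fully open they stand 13 mm farther back than shut.
Start: joints at [1.252, 0.494, 1.345, -0, 1.302, -0.096], TCP at [138.096, 609.554, 231.277] pointing down, gripper open.
Joint ranges: [-2.91, 2.91], [-0.82, 2.16], [0.22, 2.67], [-1.22, 4.37], [0.12, 2.79], [-3.08, 3.08]. Speed limits (rad/s): [1.89, 1.89, 2.57, 3.01, 3.01, 3.01].

## Interface

Orientations are given as a 3x3 rotation matrix whose columns are the frame's x, y, z axes.
In Python, from workcell import ctrl, capture, camera_params, find_in, place_of gives the robot as it stands.
- The arm moves only by the tool arm_command, never from a script. Its argument "targets" is a list of rows, each an object of numbers: "x", "y", "z": the shift along the world's x, y, z in units of 0.03 m (1.0 is 0.03 m); "rx", "ry", "rz": the turn, a rotation vector about the world's x, y, z in units of 0.12 rad (1.0 is 0.12 rad); "grip": the opening, from 0 (shut) to 1 (fully open). A call has exactly 8 rows; each row shifts and turns the commanded pose from where the row before left it; what a row does not reach is not made up. A row lasts 1/10 s, in which the tool goes at most 50 mm and 8.59 degrees, less where a joint would pass 70% of its speed; a pose out of reach is approached as far as the arm can. A call with a number of a shift or a turn outside -1 to 1 is refused whole. A call with a gripper value outside its range is refused whole. The fingers move at their own pace and stop on an object; "squeeze" is the grip in N (left out, the last holds). Time passes only in rows, so rows that do not move let the fingers close, or fill a call up. It gives the time, the measured TCP pose, the force, the opening and the grip force at its end, in the units of the state.
- ctrl.sense(): the state, without advancing time (a new reading comes with each control period).
- capture(name): name is "scene" or "top"; returns the picture (480x640x3 uint8, red, green, blue); there is no depth.
- camera_params(name): a dict with "mtx" (3x3 intrinsics, pixels), "distortion" ([k1, k2, p1, p2, k3] as OpenCV has them; the pictures are not rectified), "world_from_camera" (4x4, takes a point from camera to world coordinates). Camera axes: x right, y up, looking along -z (the intrinsics and any distortion apply to the point x, -y, -z); pixel columns grow to the right and rows downward; lengths in mm; the calibration is good to about 2 mm. A picture is of the moment at which its call begins. camera_params takes no time and is no camera call.
- ctrl.hand_in(): hands the job in; it is judged then, once.
Trained networks look in the newest picture that a camera, given by its name, has taken for a name from the list of things; names that differ only in an ending like _2 or _b are one class to them, and where a whole thing is asked for, a point or a joint stands for the part that bears it (a point fixed in the world has none). Each returns a list of dicts, best first, with "p" (0 to 1); they miss things now and then, are a little off and sometimes report something else, mostly with a low value. They report only what shows in the picture. A call takes as long as a camera call.
- find_in(camera, thing): "at" ([column, row] in pixels, amid what is visible of it).
- place_of(camera, thing): "at" ([column, row] in pixels: a listed point, or the origin of a listed thing).
The state is a dict: "time": time; "joints": joint angles; "dq": joint speeds; "joint_torque": joint torques, N m; "ee_pos": TCP position; "orientation": TCP orientation; "wrist_force": force on the tool from outside, world axes, zero at the start; "torque": the same for the moment, N m; "gripper_width": finger opening in mm; "grip_force": force on a finger pad.
Only numpy, scipy, OpenCV 4.12 (cv2) and the standard library are available. Lean on these libraries where they do the work, as an engineer would, in place of code of your own. Each camera call takes 0.05 s, during which the arm holds its last target. There are 200 camera calls.

## Working session

There is one attempt and no reset: what is moved stays moved. The work goes in short steps, Python scripts to look and compute and a tool call to move; the robot and the scene stay as the last step left them, time stands still between calls to the robot, and variables do not carry over. Pictures are saved under pics/ and viewed, at most 10 in all, crops included, and the job is handed in when it is done.

Besides the shell and the picture viewer there is one more tool, called as name([rows], argument=value, ...), one row to a line, values as JSON. arm_command: Moves the arm, as the interface text tells. Shifts and turns lie within -1 to 1; 1 stands for 0.03 m of shift or 0.12 rad of turn. Its arguments: {"type":"object","properties":{"targets":{"type":"array","items":{"type":"object","properties":{"x":{"type":"number"},"y":{"type":"number"},"z":{"type":"number"},"rx":{"type":"number"},"ry":{"type":"number"},"rz":{"type":"number"},"grip":{"type":"number"}}}},"squeeze":{"type":"number"}},"required":["targets"]}

```bash
mkdir -p pics
cat > h.py <<'E'
import numpy as np,cv2
from workcell import ctrl,capture,camera_params,find_in,place_of
def ray(cam,px):
    p=camera_params(cam);T=np.array(p["world_from_camera"])
    u=cv2.undistortPoints(np.array([[px]],float),np.array(p["mtx"]),np.array(p["distortion"]))[0,0]
    d=T[:3,:3]@np.array([u[0],-u[1],-1.]);return T[:3,3],d/np.linalg.norm(d)
def atz(cam,px,z):
    o,d=ray(cam,px);return o+d*(z-o[2])/d[2]
def tri(a,b):
    (o1,d1),(o2,d2)=a,b
    A=np.stack([d1,-d2],1);s=np.linalg.lstsq(A,o2-o1,rcond=None)[0]
    p,q=o1+s[0]*d1,o2+s[1]*d2;return (p+q)/2,np.linalg.norm(p-q)
def proj(cam,P):
    p=camera_params(cam);T=np.linalg.inv(np.array(p["world_from_camera"]))
    c=(T[:3,:3]@np.atleast_2d(P).T).T+T[:3,3];c=c*[1,-1,-1]
    return cv2.projectPoints(c,np.zeros(3),np.zeros(3),np.array(p["mtx"]),np.array(p["distortion"]))[0][:,0]
E
python3 - <<'E'
from h import *
print(ctrl.pinch_z)
zs=dict(big_case=0,big_lever=132,big_bar=114,small_lever=None)
ims=[]
for c in("scene","top"):
    im=capture(c);cv2.imwrite(f"pics/{c}0.png",im[:,:,::-1])
    for n,z in zs.items():
        for r in place_of(c,n)[:3]:
            print(c,n,np.round(r["at"],1),round(r["p"],2),np.round(atz(c,r["at"],z or 115)))
E
```

```text
18.700000000000003
scene big_case [229.5 298.5] 0.95 [ 667. -145.  115.]
scene big_lever [189.  211.1] 0.74 [ 482. -228.  132.]
scene big_bar [243.9 210.3] 0.68 [ 459. -143.  114.]
scene small_lever [452.1 210. ] 0.77 [478. 202. 115.]
top big_case [371.1 236.5] 0.85 [ 525. -145.  115.]
top big_lever [422.5 258.9] 0.74 [ 483. -230.  132.]
top big_bar [369.3 270.5] 0.8 [ 465. -140.  114.]
top big_bar [175.8 256.4] 0.7 [491. 195. 114.]
top small_lever [172.9 258.9] 0.8 [486. 199. 115.]
```

View pics/scene0.png

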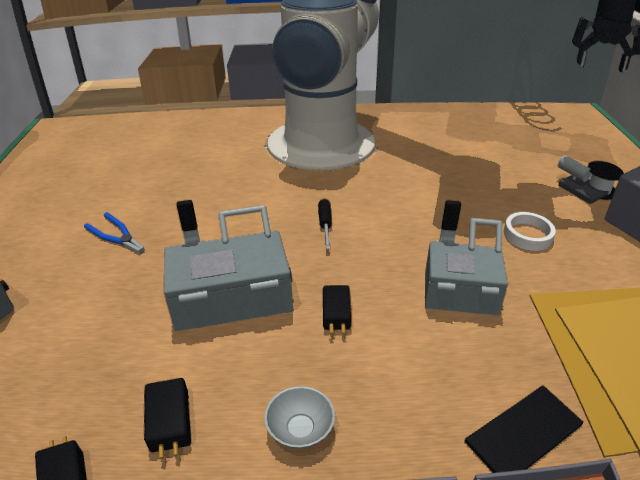

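View pics/top0.png

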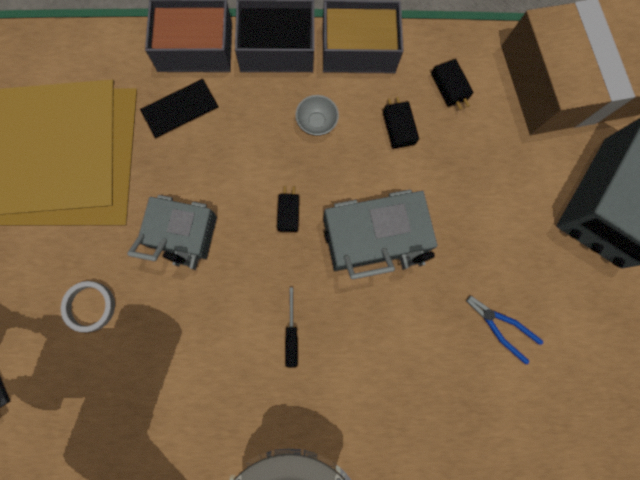

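The larger case is on the robot's right: lever at scene (189,211) / top (422,259), bar at (244,210) / (369,270). The smaller case is on the left: lever at scene (452,210). The two cameras agree, so next I fit the case pose and check it with an overlay.

Run:
```python
from h import *
from scipy.optimize import least_squares
L=[[-73,-50,132],[-80,40,114]]
obs={"scene":[[189,211.1],[243.9,210.3]],"top":[[422.5,258.9],[369.3,270.5]]}
def W(p,l):
    c,s=np.cos(p[2]),np.sin(p[2]);l=np.array(l,float);return l@np.array([[c,s,0],[-s,c,0],[0,0,1]])+[p[0],p[1],0]
r=least_squares(lambda p:np.concatenate([(proj(c,W(p,L))-o).ravel() for c,o in obs.items()]),[547,-169,.146])
p=r.x;print(p.round(3),r.fun.round(1))
out=[]
for c in obs:
    im=cv2.imread(f"pics/{c}0.png")
    for z in(0,84):
        q=proj(c,W(p,[[-55,-95,z],[55,-95,z],[55,95,z],[-55,95,z]]))
        cv2.polylines(im,[q.round().astype(int)],True,(0,0,255),1)
    for q in proj(c,W(p,L)): cv2.circle(im,tuple(int(v) for v in q),2,(0,255,0),-1)
    x0,y0=(130,170) if c=="scene" else (290,160)
    out.append(cv2.resize(im[y0:y0+170,x0:x0+180],None,fx=2.2,fy=2.2))
cv2.imwrite("pics/ov.png",np.hstack(out))
s=ctrl.sense();print(np.round(s["orientation"],3),s["ee_pos"],s["time"])
for n,l in dict(lever=L[0],bar=L[1],start=[-35,-50,115],push=[-115,-50,115],hinge=[55,40,70]).items():print(n,W(p,[l]).round())
```

```text
[ 5.48251e+02 -1.69998e+02  1.34000e-01] [-0.7  0.3  1.   1.6 -0.1  0.2  0.3  1. ]
[[-0.975  0.221 -0.   ]
 [ 0.221  0.975 -0.   ]
 [ 0.    -0.    -1.   ]] [138.08829867 609.51060487 231.22568061] 0.5
lever [[ 483. -229.  132.]]
bar [[ 464. -141.  114.]]
start [[ 520. -224.  115.]]
push [[ 441. -235.  115.]]
hinge [[ 597. -123.   70.]]
```

View pics/ov.png

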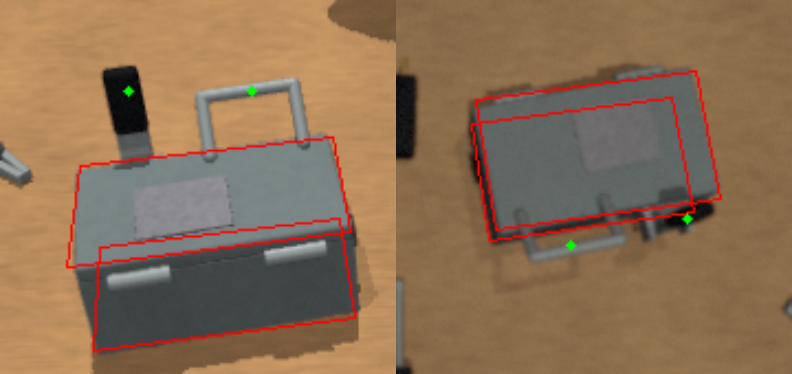

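The overlay matches the lid edges, bar and lever to within about 2 px (yaw 0.134). The arm can set off.

arm_command([
  {"x": 1, "y": -1, "rz": -1, "grip": 0},
  {"x": 1, "y": -1, "rz": -1, "grip": 0},
  {"x": 1, "y": -1, "rz": -1, "grip": 0},
  {"x": 1, "y": -1, "rz": -1, "grip": 0},
  {"x": 1, "y": -1, "rz": -1, "grip": 0},
  {"x": 1, "y": -1, "rz": -1, "grip": 0},
  {"x": 1, "y": -1, "rz": -1, "grip": 0},
  {"x": 1, "y": -1, "rz": -1, "grip": 0},
])

```text
invalid input at $.targets[0]: expected keys x, y, z, rx, ry, rz, grip
```

arm_command([
  {"x": 1, "y": -1, "rz": -1, "grip": 0},
  {"x": 1, "y": -1, "rz": -1, "grip": 0},
  {"x": 1, "y": -1, "rz": -0.1, "grip": 0},
  {"x": 1, "y": -1, "grip": 0},
  {"y": -1, "grip": 0},
  {"y": -1, "grip": 0},
  {"y": -1, "grip": 0},
  {"y": -1, "grip": 0},
])

```text
invalid input at $.targets[0]: expected keys x, y, z, rx, ry, rz, grip
```

arm_command([
  {"x": 0.2, "y": -1, "grip": 0},
  {"x": 0.2, "y": -1, "grip": 0},
  {"x": 0.2, "y": -1, "grip": 0},
  {"x": 0.2, "y": -1, "grip": 0},
  {"y": -1, "grip": 0},
  {"y": -1, "grip": 0},
  {"y": -1, "grip": 0},
  {"y": -1, "grip": 0},
])

```text
invalid input at $.targets[0]: expected keys x, y, z, rx, ry, rz, grip
```

All keys are required in every row.

arm_command([
  {"x": 1, "y": -1, "z": 0, "rx": 0, "ry": 0, "rz": -1, "grip": 0},
  {"x": 1, "y": -1, "z": 0, "rx": 0, "ry": 0, "rz": -1, "grip": 0},
  {"x": 1, "y": -1, "z": 0, "rx": 0, "ry": 0, "rz": -1, "grip": 0},
  {"x": 1, "y": -1, "z": 0, "rx": 0, "ry": 0, "rz": -1, "grip": 0},
  {"x": 1, "y": -1, "z": 0, "rx": 0, "ry": 0, "rz": -1, "grip": 0},
  {"x": 1, "y": -1, "z": 0, "rx": 0, "ry": 0, "rz": -1, "grip": 0},
  {"x": 1, "y": -1, "z": 0, "rx": 0, "ry": 0, "rz": -1, "grip": 0},
  {"x": 1, "y": -1, "z": 0, "rx": 0, "ry": 0, "rz": -1, "grip": 0},
])

```text
time: 1.3
ee_pos: [379.2, 368.2, 231.5]
orientation: [[-0.374, 0.928, 0.0], [0.928, 0.374, 0.0], [0.0, 0.0, -1.0]]
wrist_force: [0.7, 0.8, 0.0]
gripper_width: 0.0
grip_force: 0.0
```

arm_command([
  {"x": 1, "y": -1, "z": 0, "rx": 0, "ry": 0, "rz": -1, "grip": 0},
  {"x": 1, "y": -1, "z": 0, "rx": 0, "ry": 0, "rz": -1, "grip": 0},
  {"x": 1, "y": -1, "z": 0, "rx": 0, "ry": 0, "rz": -0.1, "grip": 0},
  {"x": 1, "y": -1, "z": 0, "rx": 0, "ry": 0, "rz": 0, "grip": 0},
  {"x": 0, "y": -1, "z": 0, "rx": 0, "ry": 0, "rz": 0, "grip": 0},
  {"x": 0, "y": -1, "z": 0, "rx": 0, "ry": 0, "rz": 0, "grip": 0},
  {"x": 0, "y": -1, "z": 0, "rx": 0, "ry": 0, "rz": 0, "grip": 0},
  {"x": 0, "y": -1, "z": 0, "rx": 0, "ry": 0, "rz": 0, "grip": 0},
])

```text
time: 2.1
ee_pos: [498.0, 128.3, 231.3]
orientation: [[-0.136, 0.991, 0.0], [0.991, 0.136, 0.0], [0.0, 0.0, -1.0]]
wrist_force: [-0.4, 0.2, 0.1]
gripper_width: -0.0
grip_force: 0.0
```

arm_command([
  {"x": 0.2, "y": -1, "z": 0, "rx": 0, "ry": 0, "rz": 0, "grip": 0},
  {"x": 0.2, "y": -1, "z": 0, "rx": 0, "ry": 0, "rz": 0, "grip": 0},
  {"x": 0.2, "y": -1, "z": 0, "rx": 0, "ry": 0, "rz": 0, "grip": 0},
  {"x": 0.2, "y": -1, "z": 0, "rx": 0, "ry": 0, "rz": 0, "grip": 0},
  {"x": 0, "y": -1, "z": 0, "rx": 0, "ry": 0, "rz": 0, "grip": 0},
  {"x": 0, "y": -1, "z": 0, "rx": 0, "ry": 0, "rz": 0, "grip": 0},
  {"x": 0, "y": -1, "z": 0, "rx": 0, "ry": 0, "rz": 0, "grip": 0},
  {"x": 0, "y": -1, "z": 0, "rx": 0, "ry": 0, "rz": 0, "grip": 0},
])

```text
time: 2.9
ee_pos: [522.0, -111.7, 231.4]
orientation: [[-0.136, 0.991, 0.0], [0.991, 0.136, -0.0], [-0.0, 0.0, -1.0]]
wrist_force: [0.1, -0.6, -0.7]
gripper_width: 0.4
grip_force: 0.0
```

arm_command([
  {"x": 0, "y": -1, "z": 0, "rx": 0, "ry": 0, "rz": 0, "grip": 0},
  {"x": 0, "y": -1, "z": 0, "rx": 0, "ry": 0, "rz": 0, "grip": 0},
  {"x": 0, "y": -1, "z": 0, "rx": 0, "ry": 0, "rz": 0, "grip": 0},
  {"x": 0, "y": -0.75, "z": 0, "rx": 0, "ry": 0, "rz": 0, "grip": 0},
  {"x": 0, "y": 0, "z": -1, "rx": 0, "ry": 0, "rz": 0, "grip": 0},
  {"x": 0, "y": 0, "z": -1, "rx": 0, "ry": 0, "rz": 0, "grip": 0},
  {"x": 0, "y": 0, "z": -1, "rx": 0, "ry": 0, "rz": 0, "grip": 0},
  {"x": 0, "y": 0, "z": -0.8, "rx": 0, "ry": 0, "rz": 0, "grip": 0},
])

```text
time: 3.7
ee_pos: [521.7, -222.8, 115.8]
orientation: [[-0.135, 0.991, -0.001], [0.991, 0.135, 0.0], [0.0, -0.001, -1.0]]
wrist_force: [1.2, 0.1, -0.1]
gripper_width: -0.1
grip_force: 0.0
```

Run:
```python
from h import *
s=ctrl.sense();print(np.round(s["ee_pos"]),np.round(s["wrist_force"],1))
o=[]
for c,x0,y0 in(("scene",100,60),("top",270,140)):
    im=capture(c)[:,:,::-1];o.append(cv2.resize(im[y0:y0+240,x0:x0+240],None,fx=1.6,fy=1.6))
cv2.imwrite("pics/a.png",np.hstack(o))
```

```text
[ 522. -223.  116.] [ 1.2  0.1 -0.1]
```

View pics/a.png

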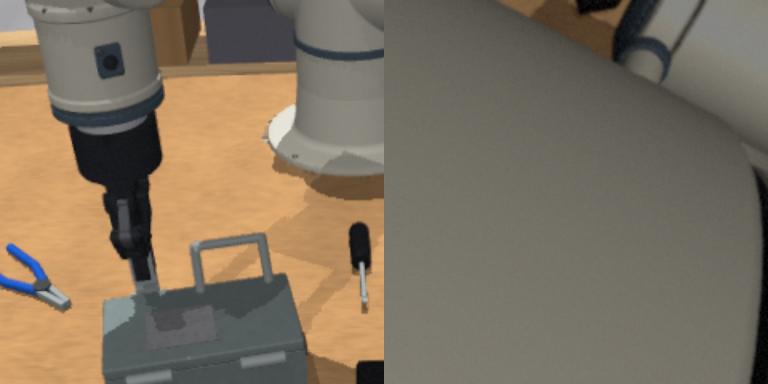

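The scene picture shows the closed fingers over the lid, directly behind the lever (crop about (145,280)). The bar is clear at the right. Pushing towards the robot now.

arm_command([
  {"x": -0.35, "y": -0.05, "z": 0, "rx": 0, "ry": 0, "rz": 0, "grip": 0},
  {"x": -0.35, "y": -0.05, "z": 0, "rx": 0, "ry": 0, "rz": 0, "grip": 0},
  {"x": -0.35, "y": -0.05, "z": 0, "rx": 0, "ry": 0, "rz": 0, "grip": 0},
  {"x": -0.35, "y": -0.05, "z": 0, "rx": 0, "ry": 0, "rz": 0, "grip": 0},
  {"x": -0.35, "y": -0.05, "z": 0, "rx": 0, "ry": 0, "rz": 0, "grip": 0},
  {"x": -0.35, "y": -0.05, "z": 0, "rx": 0, "ry": 0, "rz": 0, "grip": 0},
  {"x": -0.35, "y": -0.05, "z": 0, "rx": 0, "ry": 0, "rz": 0, "grip": 0},
  {"x": -0.35, "y": -0.05, "z": 0, "rx": 0, "ry": 0, "rz": 0, "grip": 0},
])

```text
time: 4.6
ee_pos: [437.0, -235.0, 117.3]
orientation: [[-0.136, 0.991, -0.0], [0.991, 0.136, 0.0], [0.0, -0.0, -1.0]]
wrist_force: [0.3, 0.1, 0.4]
gripper_width: -0.2
grip_force: 0.0
```

Run:
```python
from h import *
im=capture("scene")[:,:,::-1];cv2.imwrite("pics/b.png",cv2.resize(im[80:320,100:340],None,fx=2,fy=2))
```

```text
(no output)
```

View pics/b.png

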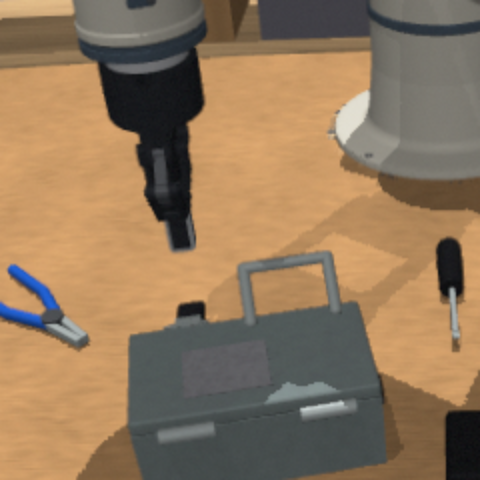

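The lever has been thrown open: only its tip shows, low at crop (190,310), and the wrist force is back to zero. Next is the bar.

arm_command([
  {"x": 0, "y": 0, "z": 1, "rx": 0, "ry": 0, "rz": 0, "grip": 0.5},
  {"x": 0, "y": 0, "z": 1, "rx": 0, "ry": 0, "rz": 0, "grip": 0.5},
  {"x": 0.3, "y": 0.8, "z": 0.8, "rx": 0, "ry": 0, "rz": 0, "grip": 0.5},
  {"x": 0.3, "y": 0.8, "z": 0, "rx": 0, "ry": 0, "rz": 0, "grip": 0.5},
  {"x": 0.3, "y": 0.8, "z": 0, "rx": 0, "ry": 0, "rz": 0, "grip": 0.5},
  {"x": 0, "y": 0.7, "z": 0, "rx": 0, "ry": 0, "rz": 0, "grip": 0.5},
  {"x": 0, "y": 0, "z": -0.7, "rx": 0, "ry": 0, "rz": 0, "grip": 0.5},
  {"x": 0, "y": 0, "z": -0.7, "rx": 0, "ry": 0, "rz": 0, "grip": 0.5},
])

```text
time: 5.45
ee_pos: [465.4, -141.4, 159.2]
orientation: [[-0.137, 0.991, 0.001], [0.991, 0.137, -0.001], [-0.001, 0.001, -1.0]]
wrist_force: [0.4, 0.7, -1.0]
gripper_width: 42.9
grip_force: 0.0
```

Run:
```python
from h import *
im=capture("scene")
for n,z in(("big_bar",114),("big_lever",0)):
    for r in place_of("scene",n)[:2]: print(n,np.round(r["at"]),round(r["p"],2),atz("scene",r["at"],z).round())
cv2.imwrite("pics/c.png",cv2.resize(im[80:320,130:370,::-1],None,fx=2,fy=2))
```

```text
big_bar [242. 209.] 0.82 [ 454. -146.  114.]
big_lever [195. 238.] 0.73 [ 380. -257.    0.]
big_lever [231. 296.] 0.5 [ 543. -170.    0.]
```

View pics/c.png

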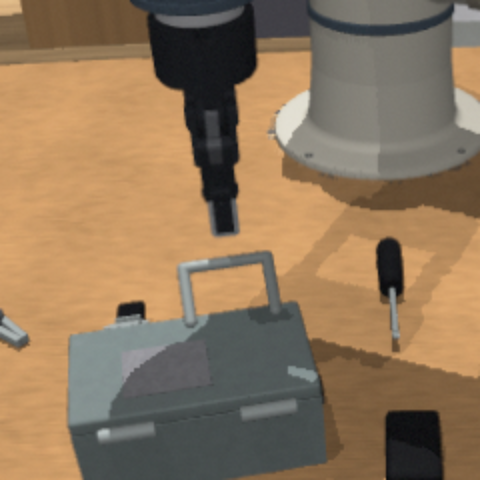

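The gripper sits above the middle of the bar (crop (225,232) over the bar at (225,262)). Descend and grip.

arm_command([
  {"x": 0, "y": 0, "z": -0.7, "rx": 0, "ry": 0, "rz": 0, "grip": 0.5},
  {"x": 0, "y": 0, "z": -0.7, "rx": 0, "ry": 0, "rz": 0, "grip": 0.5},
  {"x": 0, "y": 0, "z": -0.7, "rx": 0, "ry": 0, "rz": 0, "grip": 0.5},
  {"x": 0, "y": 0, "z": 0, "rx": 0, "ry": 0, "rz": 0, "grip": 0},
  {"x": 0, "y": 0, "z": 0, "rx": 0, "ry": 0, "rz": 0, "grip": 0},
  {"x": 0, "y": 0, "z": 0, "rx": 0, "ry": 0, "rz": 0, "grip": 0},
  {"x": 0, "y": 0, "z": 0, "rx": 0, "ry": 0, "rz": 0, "grip": 0},
  {"x": 0, "y": 0, "z": 0, "rx": 0, "ry": 0, "rz": 0, "grip": 0},
], squeeze=40)

```text
time: 6.4
ee_pos: [460.4, -142.1, 97.0]
orientation: [[-0.137, 0.991, -0.008], [0.991, 0.137, 0.0], [0.001, -0.008, -1.0]]
wrist_force: [-31.7, -16.5, 6.3]
gripper_width: 8.2
grip_force: 39.9
```

Run:
```python
import numpy as np
c,s=np.cos(.134),np.sin(.134);a0=np.arctan2(44,-135);R=np.hypot(44,135)
P=lambda t:np.array([R*np.cos(a0-t)*c,R*np.cos(a0-t)*s,R*np.sin(a0-t)])
for i in range(16):
    t=.09*i;print(i,((P(t+.09)-P(t))/30).round(2))
print(P(1.44)-P(0))
```

```text
0 [0.15 0.02 0.4 ]
1 [0.18 0.02 0.38]
2 [0.22 0.03 0.37]
3 [0.25 0.03 0.34]
4 [0.28 0.04 0.32]
5 [0.31 0.04 0.29]
6 [0.33 0.04 0.26]
7 [0.35 0.05 0.23]
8 [0.37 0.05 0.2 ]
9 [0.39 0.05 0.17]
10 [0.4  0.05 0.13]
11 [0.41 0.06 0.09]
12 [0.42 0.06 0.06]
13 [0.42 0.06 0.02]
14 [ 0.42  0.06 -0.02]
15 [ 0.42  0.06 -0.06]
[159.57351813  21.51176088  95.58552019]
```

arm_command([
  {"x": -0.1, "y": -0.03, "z": 0, "rx": 0, "ry": 0, "rz": 0, "grip": 0},
  {"x": -0.1, "y": -0.03, "z": 0, "rx": 0, "ry": 0, "rz": 0, "grip": 0},
  {"x": 0, "y": 0, "z": 0, "rx": 0, "ry": 0, "rz": 0, "grip": 0},
  {"x": 0, "y": 0, "z": 0, "rx": 0, "ry": 0, "rz": 0, "grip": 0},
  {"x": 0, "y": 0, "z": 0, "rx": 0, "ry": 0, "rz": 0, "grip": 0},
  {"x": 0, "y": 0, "z": 0, "rx": 0, "ry": 0, "rz": 0, "grip": 0},
  {"x": 0, "y": 0, "z": 0, "rx": 0, "ry": 0, "rz": 0, "grip": 0},
  {"x": 0, "y": 0, "z": 0, "rx": 0, "ry": 0, "rz": 0, "grip": 0},
])

```text
time: 7.2
ee_pos: [460.2, -142.9, 97.7]
orientation: [[-0.136, 0.991, 0.002], [0.991, 0.136, 0.001], [0.001, 0.002, -1.0]]
wrist_force: [8.6, 15.9, -8.4]
gripper_width: 8.6
grip_force: 39.7
```

arm_command([
  {"x": 0.15, "y": 0.02, "z": 0.4, "rx": 0, "ry": 0, "rz": 0, "grip": 0},
  {"x": 0.18, "y": 0.02, "z": 0.38, "rx": 0, "ry": 0, "rz": 0, "grip": 0},
  {"x": 0.22, "y": 0.03, "z": 0.37, "rx": 0, "ry": 0, "rz": 0, "grip": 0},
  {"x": 0.25, "y": 0.03, "z": 0.34, "rx": 0, "ry": 0, "rz": 0, "grip": 0},
  {"x": 0.28, "y": 0.04, "z": 0.32, "rx": 0, "ry": 0, "rz": 0, "grip": 0},
  {"x": 0.31, "y": 0.04, "z": 0.29, "rx": 0, "ry": 0, "rz": 0, "grip": 0},
  {"x": 0.33, "y": 0.04, "z": 0.26, "rx": 0, "ry": 0, "rz": 0, "grip": 0},
  {"x": 0.35, "y": 0.05, "z": 0.23, "rx": 0, "ry": 0, "rz": 0, "grip": 0},
])

```text
time: 8.0
ee_pos: [519.5, -133.9, 175.5]
orientation: [[-0.136, 0.991, -0.003], [0.991, 0.136, 0.002], [0.003, -0.003, -1.0]]
wrist_force: [-2.9, 9.5, -6.4]
gripper_width: 8.7
grip_force: 39.7
```

arm_command([
  {"x": 0.37, "y": 0.05, "z": 0.2, "rx": 0, "ry": 0, "rz": 0, "grip": 0},
  {"x": 0.39, "y": 0.05, "z": 0.17, "rx": 0, "ry": 0, "rz": 0, "grip": 0},
  {"x": 0.4, "y": 0.05, "z": 0.13, "rx": 0, "ry": 0, "rz": 0, "grip": 0},
  {"x": 0.41, "y": 0.06, "z": 0.09, "rx": 0, "ry": 0, "rz": 0, "grip": 0},
  {"x": 0.42, "y": 0.06, "z": 0.06, "rx": 0, "ry": 0, "rz": 0, "grip": 0},
  {"x": 0.42, "y": 0.06, "z": 0.02, "rx": 0, "ry": 0, "rz": 0, "grip": 0},
  {"x": 0.42, "y": 0.06, "z": -0.02, "rx": 0, "ry": 0, "rz": 0, "grip": 0},
  {"x": 0.42, "y": 0.06, "z": -0.06, "rx": 0, "ry": 0, "rz": 0, "grip": 0},
])

```text
time: 8.8
ee_pos: [618.5, -121.0, 193.8]
orientation: [[-0.136, 0.991, -0.0], [0.991, 0.136, 0.001], [0.001, -0.0, -1.0]]
wrist_force: [-3.8, 6.2, 7.2]
gripper_width: 8.4
grip_force: 41.0
```

Run:
```python
from h import *
im=capture("scene")
cv2.imwrite("pics/d.png",cv2.resize(im[60:340,130:410,::-1],None,fx=2,fy=2))
```

```text
(no output)
```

View pics/d.png

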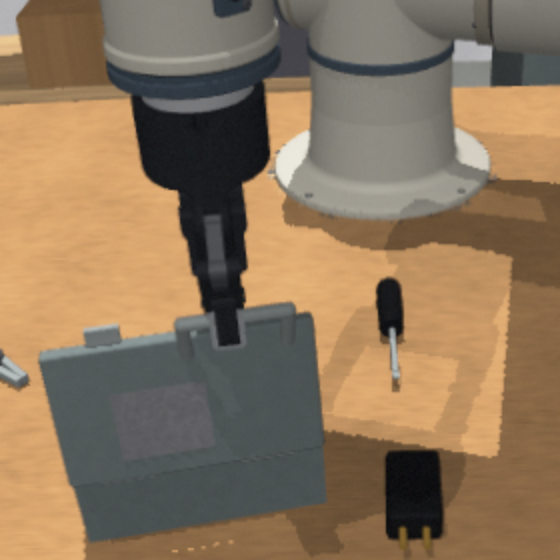

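The lid stands nearly upright with its top facing the camera, and the bar is still in the grip. Open a little and withdraw upward.

arm_command([
  {"x": 0, "y": 0, "z": 0, "rx": 0, "ry": 0, "rz": 0, "grip": 0.25},
  {"x": 0, "y": 0, "z": 0, "rx": 0, "ry": 0, "rz": 0, "grip": 0.25},
  {"x": 0, "y": 0, "z": 0, "rx": 0, "ry": 0, "rz": 0, "grip": 0.25},
  {"x": 0, "y": 0, "z": 0, "rx": 0, "ry": 0, "rz": 0, "grip": 0.25},
  {"x": 0, "y": 0, "z": 0.4, "rx": 0, "ry": 0, "rz": 0, "grip": 0.25},
  {"x": 0, "y": 0, "z": 0.7, "rx": 0, "ry": 0, "rz": 0, "grip": 0.25},
  {"x": 0, "y": 0, "z": 1, "rx": 0, "ry": 0, "rz": 0, "grip": 0.25},
  {"x": 0, "y": 0, "z": 1, "rx": 0, "ry": 0, "rz": 0, "grip": 0.25},
])

```text
time: 9.65
ee_pos: [618.4, -122.2, 286.6]
orientation: [[-0.135, 0.991, -0.0], [0.991, 0.135, 0.0], [0.0, -0.0, -1.0]]
wrist_force: [1.2, -0.2, -1.0]
gripper_width: 21.3
grip_force: 0.0
```

arm_command([
  {"x": 0, "y": 0, "z": 0.5, "rx": 0, "ry": 0, "rz": 0, "grip": 0.25},
  {"x": 0, "y": 0, "z": 0, "rx": 0, "ry": 0, "rz": 0, "grip": 0.25},
  {"x": 0, "y": 0, "z": 0, "rx": 0, "ry": 0, "rz": 0, "grip": 0.25},
  {"x": 0, "y": 0, "z": 0, "rx": 0, "ry": 0, "rz": 0, "grip": 0.25},
  {"x": 0, "y": 0, "z": 0, "rx": 0, "ry": 0, "rz": 0, "grip": 0.25},
  {"x": 0, "y": 0, "z": 0, "rx": 0, "ry": 0, "rz": 0, "grip": 0.25},
  {"x": 0, "y": 0, "z": 0, "rx": 0, "ry": 0, "rz": 0, "grip": 0.25},
  {"x": 0, "y": 0, "z": 0, "rx": 0, "ry": 0, "rz": 0, "grip": 0.25},
])

```text
time: 10.45
ee_pos: [618.7, -122.1, 299.5]
orientation: [[-0.136, 0.991, -0.0], [0.991, 0.136, 0.0], [0.0, -0.0, -1.0]]
wrist_force: [-0.4, -0.1, 0.2]
gripper_width: 21.1
grip_force: 0.0
```

Run:
```python
from h import *
im=capture("scene")
r=place_of("scene","big_bar")[0];print(r)
c,s=np.cos(.134),np.sin(.134);a0=np.arctan2(44,-135);R=np.hypot(44,135)
for t in(1.1,1.2,1.3,1.4,1.5,1.6): print(t,proj("scene",[597+R*np.cos(a0-t)*c-5,-123+R*np.cos(a0-t)*s,70+R*np.sin(a0-t)]).round())
cv2.imwrite("pics/e.png",im[:,:,::-1])
```

```text
{'at': [246.7, 220.7], 'p': 0.85}
1.1 [[242. 198.]]
1.2 [[242. 203.]]
1.3 [[243. 209.]]
1.4 [[244. 216.]]
1.5 [[244. 224.]]
1.6 [[245. 233.]]
```

View pics/e.png

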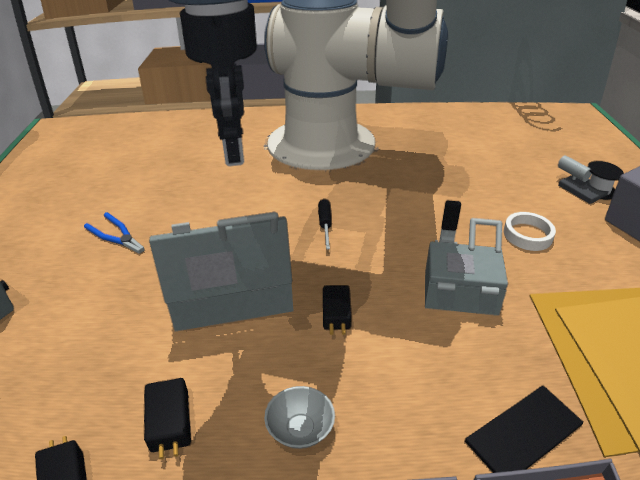

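The lid stands open at about 1.45 rad (bar at (247,221)). The gripper is clear at (233,150), and the small case's lever is still upright at (452,215).

```bash
python3 -c "
from h import *
print(ctrl.hand_in())"
```

```text
the job is handed in; nothing more can be done
None
```

The larger case's latch was flipped open before the lid was lifted, its lid now stands open by itself at about 1.45 rad, the smaller case stayed latched, and the job is handed in at about 10.5 s; no verdict came back.

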